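# Fetch the kitchen timer from behind the canisters

## Task

The white kitchen timer stands hemmed in behind the red, yellow and blue canisters on the grey serving board. Move all three canisters to the steel tray, leaving the timer where it is meanwhile; then, with all three standing in the tray, set the timer on the middle of the round pale wooden board; then put every canister back on the middle of the coaster of its own colour. Keep everything upright, set things down instead of dropping them, and let go of everything at the end.

Things in the scene. Friction and masses are not known exactly. Their poses are not given: they have to be found in the camera images.
- red_canister: Red canister, 50 mm across and 118 mm tall, 0.25 kg: painted body with a lid (51 mm across, its top 86 mm above the base), and on the lid a plain pale wooden round knob 26 mm across and 32 mm tall (86 to 118 mm above the base), firmly fixed; lift it by the knob. Origin: centre of its underside, z up. Starts standing on the coaster of its own colour.
- yellow_canister: Yellow canister, 50 mm across and 118 mm tall, 0.25 kg: painted body with a lid (51 mm across, its top 86 mm above the base), and on the lid a plain pale wooden round knob 26 mm across and 32 mm tall (86 to 118 mm above the base), firmly fixed; lift it by the knob. Origin: centre of its underside, z up. Starts standing on the coaster of its own colour.
- blue_canister: Blue canister, 50 mm across and 118 mm tall, 0.25 kg: painted body with a lid (51 mm across, its top 86 mm above the base), and on the lid a plain pale wooden round knob 26 mm across and 32 mm tall (86 to 118 mm above the base), firmly fixed; lift it by the knob. Origin: centre of its underside, z up. Starts standing on the coaster of its own colour.
- timer: White round kitchen timer, a puck 56 mm across and 30 mm tall with a green dial button 33 mm across on top (total height 40 mm), 0.16 kg. Origin: centre of its underside, z up. It stands directly on the grey serving board (150 x 210 mm, 12 mm thick, fixed), its centre 64 mm from the centres of three coasters, which lie on three sides of it (left, right and the robot's side).
- red_coaster: Red round flat coaster, 62 mm across, 4 mm thick, fixed on the grey serving board; partly hidden by its canister at the start. Origin: centre of its underside (12 mm above the table; its top is 4 mm higher), z up. The home of the red canister.
- yellow_coaster: Yellow round flat coaster, 62 mm across, 4 mm thick, fixed on the grey serving board; partly hidden by its canister at the start. Origin: centre of its underside (12 mm above the table; its top is 4 mm higher), z up. The home of the yellow canister.
- blue_coaster: Blue round flat coaster, 62 mm across, 4 mm thick, fixed on the grey serving board; partly hidden by its canister at the start. Origin: centre of its underside (12 mm above the table; its top is 4 mm higher), z up. The home of the blue canister.
- tray: Shallow open steel tray, fixed: 250 mm along its own x, 110 mm along its own y, outer walls 16 mm high and 4 mm thick, inner floor 4 mm above its underside. Room for three canisters in a row along x, e.g. 75 mm apart. Origin: centre of its underside on the table.
- board: Round pale wooden board, 100 mm across and 8 mm thick, fixed flat on the table. Origin: centre of its underside (top 8 mm higher). Where the timer goes.
Not all that is in view belongs to the job. Of the things like the red_canister, leave any that is purple or turquoise; of the rest the smaller one is meant.

How it is judged:
On the way, in this order (a step that is already met when the one before it is completed fails the run):
1. all three canisters stand released in the steel tray and the timer has not been taken from its place (x of red_canister in the frame of tray between -0.105 and 0.105 m and y of red_canister in the frame of tray between -0.035 and 0.035 m and z of each of red_canister, yellow_canister, blue_canister in the frame of tray below 0.012 m and angle between each of red_canister, yellow_canister, blue_canister's own z axis and vertical below 0.15 rad and x of yellow_canister in the frame of tray between -0.105 and 0.105 m and y of yellow_canister in the frame of tray between -0.035 and 0.035 m and x of blue_canister in the frame of tray between -0.105 and 0.105 m and y of blue_canister in the frame of tray between -0.035 and 0.035 m and contact force between each of red_canister, yellow_canister, blue_canister and the fingers below 0.2 N and distance of timer from where it was at the start of the episode below 0.03 m), for 0.2 s.
2. the timer stands released on the round board while all three canisters are still in the tray (x of red_canister in the frame of tray between -0.105 and 0.105 m and y of red_canister in the frame of tray between -0.035 and 0.035 m and z of each of red_canister, yellow_canister, blue_canister in the frame of tray below 0.012 m and angle between each of red_canister, yellow_canister, blue_canister's own z axis and vertical below 0.15 rad and x of yellow_canister in the frame of tray between -0.105 and 0.105 m and y of yellow_canister in the frame of tray between -0.035 and 0.035 m and x of blue_canister in the frame of tray between -0.105 and 0.105 m and y of blue_canister in the frame of tray between -0.035 and 0.035 m and horizontal distance between timer and board below 0.015 m and z of timer in the frame of board between 0.004 and 0.013 m and angle between timer's own z axis and vertical below 0.12 rad and contact force between timer and the fingers below 0.2 N), for 0.2 s.
At the end, for the whole second after the job is handed in: Each canister stands upright on the coaster of its own colour, centre within 12 mm of the coaster's centre; the timer stands upright on the round board, centre within 15 mm of the board's centre; everything is released and at rest (horizontal distance between red_canister and red_coaster below 0.012 m and z of red_canister in the frame of red_coaster between 0.001 and 0.009 m and angle between each of red_canister, yellow_canister, blue_canister, timer's own z axis and vertical below 0.12 rad and linear speed of each of red_canister, yellow_canister, blue_canister, timer below 0.02 m/s and horizontal distance between yellow_canister and yellow_coaster below 0.012 m and z of yellow_canister in the frame of yellow_coaster between 0.001 and 0.009 m and horizontal distance between blue_canister and blue_coaster below 0.012 m and z of blue_canister in the frame of blue_coaster between 0.001 and 0.009 m and horizontal distance between timer and board below 0.015 m and z of timer in the frame of board between 0.004 and 0.013 m); the robot touches nothing.
It fails at once if a canister or the timer is tipped by more than about 40 degrees (angle between any of red_canister, yellow_canister, blue_canister, timer's own z axis and vertical above 0.7 rad).
It fails at once if a canister or the timer is dropped (falls freely by more than about 25 mm) ((linear speed of red_canister above 0.7 m/s and contact force between red_canister and the fingers below 0.1 N) or (linear speed of yellow_canister above 0.7 m/s and contact force between yellow_canister and the fingers below 0.1 N) or (linear speed of blue_canister above 0.7 m/s and contact force between blue_canister and the fingers below 0.1 N) or (linear speed of timer above 0.7 m/s and contact force between timer and the fingers below 0.1 N)).
It also fails if it takes over 136 s, if anything falls off the work surface, if the arm or the gripper's body presses on something with over 40 N, if the wrist force passes 120 N, or if a joint passes its speed limit or range.

## Robot

A 6-joint arm with a two-finger parallel gripper is mounted at the origin on the work surface. World frame = base frame: x ahead of the robot, y to its left, z up, the work surface at z = 0. Lengths are in m, angles in rad, forces in N, time in s.
With the tool pointing down it reaches from about 0.35 to 0.775 m from the base axis. Payload 7.3 kg.
Tool frame: the origin (TCP) lies at the centre of the arm's flange, where the gripper is bolted on; the fingertips stand 178 mm ahead of it and the grasp point (between the pads) lies 159 mm ahead of it (tip_extent is the distance from the TCP to the fingertips, in m); z points along the fingers, y is the line along which they close (so a half turn about z gives the same grasp; the last joint's range is limited). The gripper opens to 92 mm and grips with 3 to 60 N. Pads are 19 mm wide; open, the fingers measure 130 mm over their backs; the gripper's body (75 mm by 190 mm) begins 47 mm behind the grasp point.
Start: joints at [1.112, 0.342, 1.524, -0, 1.275, -0.146], TCP at [0.162, 0.5, 0.405] pointing down, gripper open.
Joint ranges: [-2.53, 2.53], [-0.77, 2.02], [0.04, 2.7], [-1, 4.14], [0.28, 2.66], [-3.11, 3.11]. Speed limits (rad/s): [2.57, 2.57, 3.14, 3.14, 3.14, 3.14].

## Interface

Orientations are given as [roll, pitch, yaw] about the fixed x, y, z axes, in that order (R = Rz(yaw) Ry(pitch) Rx(roll)).
In Python, from cell import * gives the robot as it stands.
- The arm moves only by the tool arm_command, never from a script. Its arguments are lists of equal length, an entry for each row: "xyz": the shift along the world's x, y, z in mm, a list of three; "spin": the turn about the world's z in degrees. In form: {"xyz": [[tx, ty, tz], ...], "spin": [spin, ...]}. A call has 1 to 20 rows; each row shifts and turns the commanded pose from where the row before left it; what a row does not reach is not made up. A row lasts 1/10 s, in which the tool goes at most 50 mm and 8.59 degrees, less where a joint would pass 70% of its speed; a pose out of reach is approached as far as the arm can. A call with a gripper value outside its range is refused whole. "jaw" is the opening, from -1 (shut) to 1 (fully open), set as the call begins (left out, the last holds). The fingers move at their own pace and stop on an object; "squeeze" is the grip in N (left out, the last holds). Time passes only in rows, so rows that do not move let the fingers close. It gives the time, the measured TCP pose, the force, the opening and the grip force at its end, in the units of the state.
- observe(): the state, without advancing time (a new reading comes with each control period).
- read_camera(name): name is "scene" or "side" or "wrist"; returns a dict with "img" (480x640x3 uint8, red, green, blue), "depth" (480x640 float32, m along the optical axis (not along the pixel's ray), 0 where there is no reading), "fx", "fy", "cx", "cy" (pixels), "dist_coeffs" ([k1, k2, p1, p2, k3] as OpenCV has them; the pictures are not rectified), "world_from_camera" (4x4, takes a point from camera to world coordinates). Camera axes: x right, y up, looking along -z (the intrinsics and any distortion apply to the point x, -y, -z); pixel columns grow to the right and rows downward; lengths in m; the calibration is good to about 2 mm. A picture is of the moment at which its call begins.
- hand_in(): hands the job in; it is judged then, once.
The state is a dict: "time": time; "qpos": joint angles; "qvel": joint speeds; "joint_efforts": joint torques, N m; "tool_pos": TCP position; "tool_rot": TCP orientation; "contact_force": force on the tool from outside, world axes, zero at the start; "torque": the same for the moment, N m; "opening": finger opening in m; "grip_force": force on a finger pad.
Only numpy, scipy, OpenCV 4.12 (cv2) and the standard library are available. Lean on these libraries where they do the work, as an engineer would, in place of code of your own. Each camera call takes 0.05 s, during which the arm holds its last target. There are 200 camera calls.

## Working session

There is one attempt and no reset: what is moved stays moved. The work goes in short steps, Python scripts to look and compute and a tool call to move; the robot and the scene stay as the last step left them, time stands still between calls to the robot, and variables do not carry over. Pictures are saved under pics/ and viewed, at most 14 in all, crops included, and the job is handed in when it is done.

Besides the shell and the picture viewer there is one more tool, called after "Emit:" by a JSON object that holds its "fn" and its "kwargs". arm_command: Moves the arm, as the interface text tells. Its arguments: {"type":"object","properties":{"xyz":{"type":"array","items":{"type":"array","items":{"type":"number"}}},"spin":{"type":"array","items":{"type":"number"}},"jaw":{"type":"number"},"squeeze":{"type":"number"}},"required":["xyz","spin"]}

```bash
ls; mkdir -p pics
cat > h.py <<'E'
from cell import *
import numpy as np, cv2, pickle
def snap(name,fn):
    c=read_camera(name); pickle.dump(c,open(fn+'.pkl','wb')); cv2.imwrite('pics/'+fn+'.png',c['img'][:,:,::-1]); return c
def load(fn): return pickle.load(open(fn+'.pkl','rb'))
def ray(c,u,v):
    K=np.array([[c['fx'],0,c['cx']],[0,c['fy'],c['cy']],[0,0,1.]])
    p=cv2.undistortPoints(np.array([[[u,v]]],float),K,np.array(c['dist_coeffs'],float))[0,0]
    T=np.array(c['world_from_camera']); return T[:3,3],T[:3,:3]@np.array([p[0],-p[1],-1])
def onz(c,u,v,z):
    o,d=ray(c,u,v); return o+d*(z-o[2])/d[2]
def bydepth(c,u,v):
    o,d=ray(c,u,v); return o+d*c['depth'][int(round(v)),int(round(u))]
E
python3 - <<'E'
from h import *
print(observe())
for n in ['scene','side','wrist']:
    c=snap(n,n+'0'); print(n,np.round(c['world_from_camera'],3).tolist(),c['fx'])
E
```

```text
pics
{'time': 0.0, 'qpos': array([ 1.11198321e+00,  3.42705241e-01,  1.52507104e+00, -3.03983836e-05,
        1.27537640e+00, -1.45988777e-01]), 'qvel': array([ 0.00066428, -0.00046657, -0.00044707,  0.00010519,  0.00012392,
       -0.00020798]), 'joint_efforts': array([-1.64331424e-03, -4.31237018e+01, -2.44217223e+01,  7.15607777e-02,
        5.60554233e-02, -1.31477846e-04]), 'tool_pos': array([0.16147643, 0.49939063, 0.40403496]), 'tool_rot': array([-3.14004499e+00, -1.98179930e-04,  2.82877703e+00]), 'contact_force': array([ 0.20105422,  0.24116711, -0.67107405]), 'torque': array([ 0.00537467, -0.01262513,  0.01645952]), 'grip_force': 0.0, 'opening': 0.09166423245852322}
scene [[0.114, -0.699, 0.706, 1.336], [0.993, 0.081, -0.08, -0.147], [-0.002, 0.71, 0.704, 0.783], [0.0, 0.0, 0.0, 1.0]] 469.293186951607
side [[0.949, 0.219, -0.227, 0.351], [-0.315, 0.695, -0.646, -0.757], [0.016, 0.685, 0.729, 0.831], [0.0, 0.0, 0.0, 1.0]] 537.6243752238865
wrist [[0.308, -0.905, -0.293, 0.082], [0.951, 0.293, 0.096, 0.525], [-0.001, -0.308, 0.951, 0.384], [0.0, 0.0, 0.0, 1.0]] 432.40824137460726
```

View pics/scene0.png

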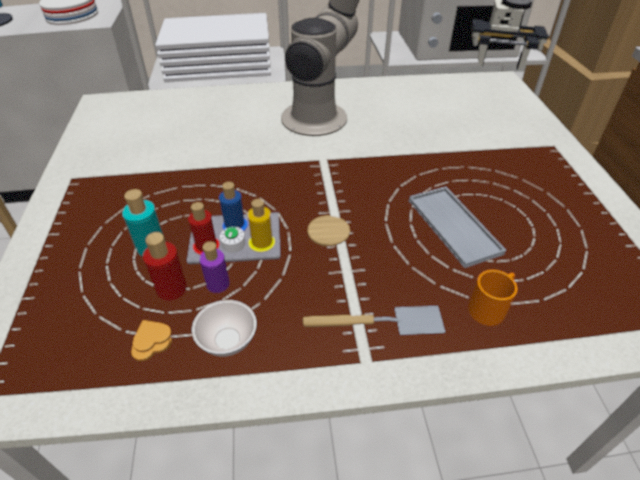

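View pics/side0.png

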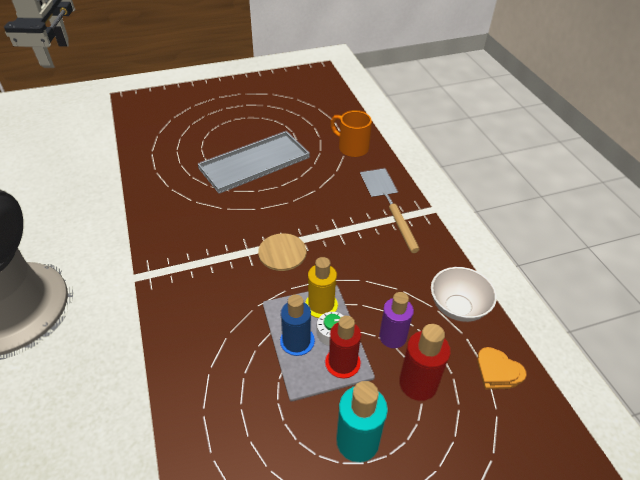

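Run:
```python
from h import *
a=load('scene0')['img'][170:310,110:360,::-1]; cv2.imwrite('pics/a.png',cv2.resize(a,None,fx=3.2,fy=3.2,interpolation=cv2.INTER_CUBIC))
a=load('side0')['img'][220:470,240:500,::-1]; cv2.imwrite('pics/b.png',cv2.resize(a,None,fx=2.4,fy=2.4,interpolation=cv2.INTER_CUBIC))
```

```text
(no output)
```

View pics/a.png

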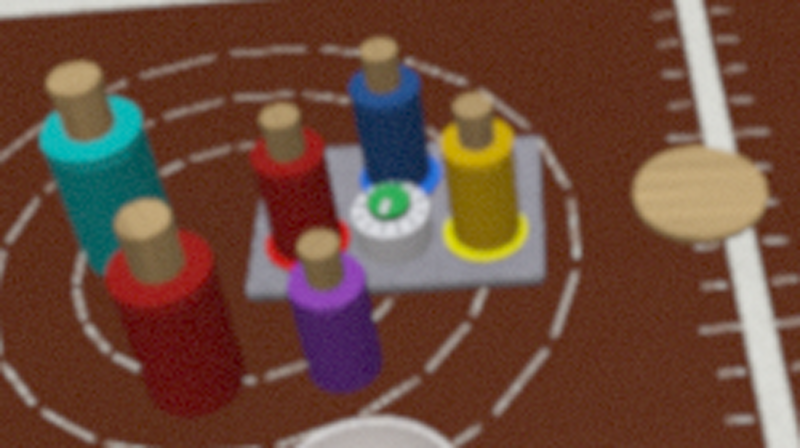

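View pics/b.png

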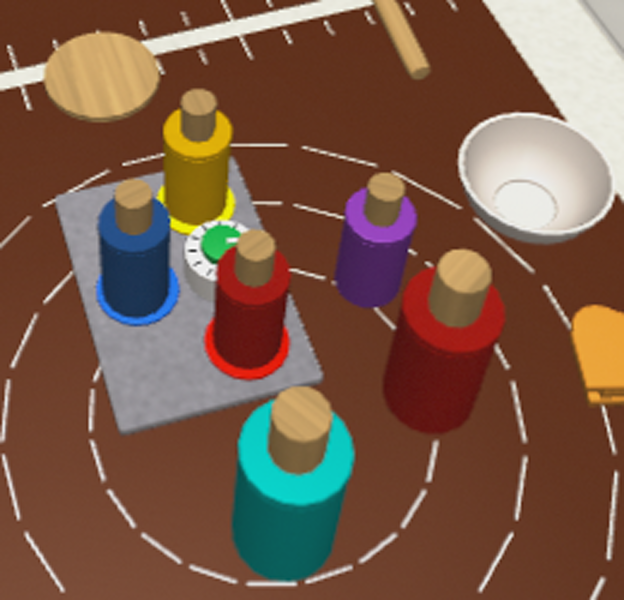

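Run:
```python
from h import *
s,d=load('scene0'),load('side0')
P=dict(red=((280,116),(257,244),.134),blue=((379,50),(134,193),.134),yel=((473,106),(199,102),.134),timer=((389,200),(223,243),.052),board=((700,193),(101,76),.008),purple=((318,244),(386,187),None),turq=((75,79),(302,410),None),bigred=((143,217),(464,270),None))
for k,(a,b,z) in P.items():
    a=np.array(a)/3.2+(110-.3,170-.3); b=np.array(b)/2.4+(240-.3,220-.3)
    o1,d1=ray(s,*a); o2,d2=ray(d,*b)
    t=np.linalg.lstsq(np.c_[d1,-d2],o2-o1,rcond=None)[0]; p,q=o1+d1*t[0],o2+d2*t[1]
    print(k,'tri',((p+q)/2).round(4),'gap',np.linalg.norm(p-q).round(4), [ (onz(s,*a,z)[:2].round(4),onz(d,*b,z)[:2].round(4)) if z else 0, bydepth(s,*a).round(3),bydepth(d,*b).round(3)])
print('tray scene',[onz(s,*p,.016)[:2].round(4) for p in [(410,195),(445,188),(503,242),(466,264)]])
print('tray side',[onz(d,*p,.016)[:2].round(4) for p in [(199,163),(291,132),(309,153),(219,190)]])
```

```text
red tri [ 0.5581 -0.3108  0.1341] gap 0.0007 [(array([ 0.5576, -0.3106]), array([ 0.5582, -0.3111])), array([ 0.556, -0.311,  0.132]), array([ 0.558, -0.312,  0.136])]
blue tri [ 0.4938 -0.2464  0.1334] gap 0.0002 [(array([ 0.4945, -0.2462]), array([ 0.4937, -0.247 ])), array([ 0.491, -0.247,  0.131]), array([ 0.494, -0.247,  0.133])]
yel tri [ 0.5618 -0.1826  0.1334] gap 0.0001 [(array([ 0.5626, -0.1826]), array([ 0.5616, -0.183 ])), array([ 0.562, -0.183,  0.133]), array([ 0.561, -0.186,  0.137])]
timer tri [ 0.5594 -0.2492  0.051 ] gap 0.0009 [(array([ 0.5601, -0.2487]), array([ 0.5593, -0.2503])), array([ 0.557, -0.249,  0.049]), array([ 0.559, -0.252,  0.054])]
board tri [ 0.5294 -0.0231  0.0049] gap 0.0002 [(array([ 0.5327, -0.0237]), array([ 0.5287, -0.0257])), array([ 0.531, -0.023,  0.006]), array([ 0.529, -0.025,  0.007])]
purple tri [ 0.6651 -0.2832  0.1181] gap 0.0004 [0, array([ 0.662, -0.284,  0.116]), array([ 0.665, -0.283,  0.117])]
turq tri [ 0.5349 -0.4423  0.1604] gap 0.0001 [0, array([ 0.532, -0.443,  0.158]), array([ 0.534, -0.443,  0.163])]
bigred tri [ 0.6679 -0.382   0.1556] gap 0.0009 [0, array([ 0.665, -0.382,  0.153]), array([ 0.667, -0.383,  0.157])]
tray scene [array([0.436 , 0.2009]), array([0.4181, 0.3001]), array([0.6279, 0.3736]), array([0.6842, 0.2633])]
tray side [array([0.4156, 0.3037]), array([0.6626, 0.3609]), array([0.6802, 0.2634]), array([0.442 , 0.1928])]
```

Run:
```python
from h import *
a=load('scene0')['img'][175:275,395:520,::-1]; a=cv2.resize(a,(500,400),interpolation=cv2.INTER_CUBIC)
b=load('side0')['img'][125:200,190:315,::-1]; b=cv2.resize(b,(500,300),interpolation=cv2.INTER_CUBIC)
b=b[:200+100]
cv2.imwrite('pics/c.png',np.vstack([a[40:370],b[:270]]))
```

```text
(no output)
```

View pics/c.png

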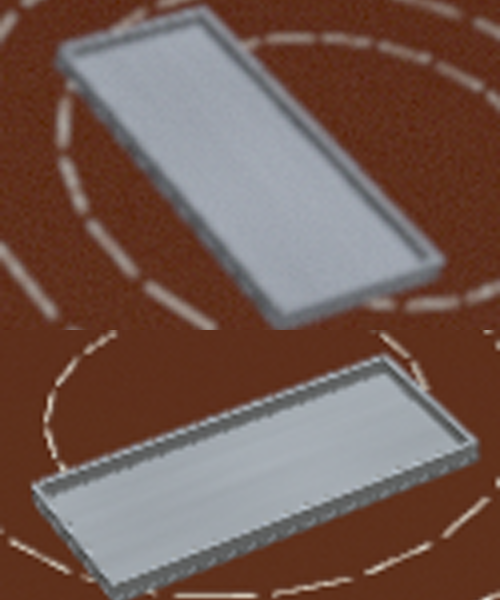

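Run:
```python
from h import *
s,d=load('scene0'),load('side0')
for c,P,o in ((s,[(60,52),(205,10),(443,262),(275,318)],(395-.4,185-.4)),(d,[(35,157),(385,27),(477,117),(115,257)],(189.6,124.6))):
    q=np.array([onz(c,*(np.array(p)/4+o),.016)[:2] for p in P]); print(q.round(4).tolist(),q.mean(0).round(4),cv2.minAreaRect((q*1000).astype(np.float32)))
```

```text
[[0.4461, 0.1971], [0.4147, 0.3035], [0.6536, 0.3686], [0.6838, 0.2573]] [0.5496 0.2817] ((549.3280029296875, 280.4328918457031), (247.65013122558594, 115.34728240966797), 15.242585182189941)
[[0.4136, 0.3009], [0.6507, 0.3675], [0.6788, 0.2603], [0.4414, 0.1972]] [0.5461 0.2815] ((545.9558715820312, 282.3231201171875), (246.3217315673828, 110.86304473876953), 14.886256217956543)
```

Emit:
{"fn": "arm_command", "kwargs": {"xyz": [[30,-30,0],[30,-30,0],[30,-30,0],[30,-30,0],[30,-30,0],[30,-30,0],[30,-30,0],[30,-30,0],[30,-30,0],[30,-30,0],[10,-38,0],[10,-38,0],[10,-38,0],[10,-38,0],[10,-38,0],[10,-38,0],[10,-38,0],[10,-38,0],[10,-38,0],[10,-40,0]], "spin": [0,0,0,0,0,0,0,0,0,0,0,0,0,0,0,0,0,0,0,0], "jaw": 0.3, "squeeze": 25}}

```text
time: 2.15
tool_pos: [0.5617, -0.184, 0.4045]
tool_rot: [3.141, -0.001, 2.829]
contact_force: [0.8, 0.7, 0.1]
opening: 0.0596
grip_force: 0.0
```

Emit:
{"fn": "arm_command", "kwargs": {"xyz": [[0,0,0],[0,0,0]], "spin": [0,0]}}

```text
time: 2.35
tool_pos: [0.5614, -0.1832, 0.4039]
tool_rot: [3.141, -0.002, 2.827]
contact_force: [-0.2, 0.5, -0.9]
opening: 0.0597
grip_force: 0.0
```

Emit:
{"fn": "arm_command", "kwargs": {"xyz": [[0,0,-25],[0,0,-25],[0,0,-25],[0,0,-20],[0,0,-15],[0,0,-10],[0,0,0],[0,0,0]], "spin": [0,0,0,0,0,0,0,0]}}

```text
time: 3.15
tool_pos: [0.5617, -0.1819, 0.2854]
tool_rot: [3.141, 0.001, 2.829]
contact_force: [-0.2, -0.5, -0.5]
opening: 0.0596
grip_force: 0.0
```

Emit:
{"fn": "arm_command", "kwargs": {"xyz": [[0,0,0],[0,0,0],[0,0,0],[0,0,0],[0,0,0],[0,0,0]], "spin": [0,0,0,0,0,0], "jaw": -1}}

```text
time: 3.75
tool_pos: [0.5615, -0.1825, 0.2848]
tool_rot: [3.142, 0.0, 2.829]
contact_force: [-0.1, -0.3, 0.9]
opening: 0.0256
grip_force: 25.0
```

Emit:
{"fn": "arm_command", "kwargs": {"xyz": [[0,0,10],[0,0,20],[0,0,25],[0,0,25],[2,16,0],[4,32,0],[4,32,0],[4,32,0],[4,32,0],[4,32,0],[4,32,0],[4,32,0],[4,32,0],[4,32,0],[4,32,0],[4,32,0],[4,32,0],[4,32,0],[4,32,0],[1,19,0]], "spin": [0,0,0,0,0,0,0,0,0,0,0,0,0,0,0,0,0,0,0,0]}}

```text
time: 5.75
tool_pos: [0.6195, 0.3039, 0.3629]
tool_rot: [-3.141, -0.002, 2.831]
contact_force: [-0.7, -0.8, -1.9]
opening: 0.0252
grip_force: 25.0
```

Emit:
{"fn": "arm_command", "kwargs": {"xyz": [[0,0,-15],[0,0,-20],[0,0,-20],[0,0,-15],[0,0,-10],[0,0,0],[0,0,0]], "spin": [0,0,0,0,0,0,0]}}

```text
time: 6.45
tool_pos: [0.6204, 0.3009, 0.2848]
tool_rot: [3.141, -0.0, 2.829]
contact_force: [-0.3, -0.0, -0.9]
opening: 0.0255
grip_force: 25.0
```

Emit:
{"fn": "arm_command", "kwargs": {"xyz": [[0,0,-6],[0,0,-3],[0,0,-2],[0,0,-1],[0,0,0],[0,0,0]], "spin": [0,0,0,0,0,0]}}

```text
time: 7.05
tool_pos: [0.6206, 0.3005, 0.2729]
tool_rot: [3.141, 0.0, 2.829]
contact_force: [-0.2, -0.3, -1.1]
opening: 0.0254
grip_force: 25.0
```

Run:
```python
from h import *
c=snap('side','side1'); cv2.imwrite('pics/side1.png',cv2.resize(c['img'][40:260,150:400,::-1],None,fx=2.4,fy=2.4,interpolation=cv2.INTER_CUBIC))
```

```text
(no output)
```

View pics/side1.png

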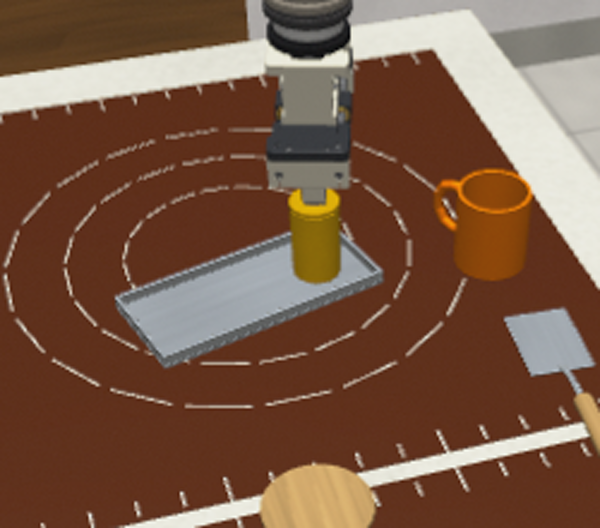

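Emit:
{"fn": "arm_command", "kwargs": {"xyz": [[0,0,-0.4],[0,0,0],[0,0,0],[0,0,0],[0,0,10],[0,0,20],[0,0,25],[0,0,25],[-4,-15,0],[-8,-35,0],[-8,-35,0],[-8,-35,0],[-8,-35,0],[-8,-35,0],[-8,-35,0],[-8,-35,0],[-8,-35,0],[-8,-35,0],[-8,-35,0],[-8,-35,0]], "spin": [0,0,0,0,0,0,0,0,0,0,0,0,0,0,0,0,0,0,0,0], "jaw": 0.3}}

```text
time: 9.1
tool_pos: [0.5281, -0.1008, 0.3534]
tool_rot: [3.142, 0.002, 2.829]
contact_force: [-0.1, -0.3, 0.2]
opening: 0.0597
grip_force: 0.0
```

Emit:
{"fn": "arm_command", "kwargs": {"xyz": [[-8,-35,0],[-8,-35,0],[-8,-35,0],[-8,-32,0],[-2,-10,0],[0,0,0],[0,0,0]], "spin": [0,0,0,0,0,0,0]}}

```text
time: 9.8
tool_pos: [0.4947, -0.2457, 0.3526]
tool_rot: [3.141, 0.0, 2.829]
contact_force: [0.4, -0.3, 1.2]
opening: 0.0597
grip_force: 0.0
```

Down 68 to 0.2845, grip, lift 80, carry to the near slot (0.4755, 0.262).

Emit:
{"fn": "arm_command", "kwargs": {"xyz": [[0,0,-20],[0,0,-20],[0,0,-15],[0,0,-10],[0,0,-3],[0,0,0],[0,0,0]], "spin": [0,0,0,0,0,0,0]}}

```text
time: 10.5
tool_pos: [0.4949, -0.2463, 0.2851]
tool_rot: [-3.141, 0.001, 2.829]
contact_force: [-0.4, 0.2, 0.5]
opening: 0.0598
grip_force: 0.0
```

Emit:
{"fn": "arm_command", "kwargs": {"xyz": [[0,0,0],[0,0,0],[0,0,0],[0,0,0],[0,0,0],[0,0,0]], "spin": [0,0,0,0,0,0], "jaw": -1}}

```text
time: 11.1
tool_pos: [0.4945, -0.2466, 0.2844]
tool_rot: [-3.142, 0.0, 2.829]
contact_force: [-0.1, -0.9, -0.8]
opening: 0.0252
grip_force: 25.0
```

Emit:
{"fn": "arm_command", "kwargs": {"xyz": [[0,0,10],[0,0,20],[0,0,25],[0,0,25],[-1,16,0],[-1,32,0],[-1,32,0],[-1,32,0],[-1,32,0],[-1,32,0],[-1,32,0],[-1,32,0],[-1,32,0],[-1,32,0],[-1,32,0],[-1,32,0],[-1,32,0],[-1,32,0],[-2,32,0],[-3,32,0]], "spin": [0,0,0,0,0,0,0,0,0,0,0,0,0,0,0,0,0,0,0,0]}}

```text
time: 13.1
tool_pos: [0.4742, 0.2513, 0.3632]
tool_rot: [-3.141, -0.002, 2.829]
contact_force: [0.3, 1.0, -2.5]
opening: 0.0254
grip_force: 24.9
```

Emit:
{"fn": "arm_command", "kwargs": {"xyz": [[0,12,0],[0,0,-15],[0,0,-25],[0,0,-20],[0,0,-15],[0,0,-8],[0,0,-4],[0,0,0],[0,0,0]], "spin": [0,0,0,0,0,0,0,0,0]}}

```text
time: 14.0
tool_pos: [0.4757, 0.2616, 0.278]
tool_rot: [3.141, 0.001, 2.829]
contact_force: [0.1, -0.1, -2.4]
opening: 0.0254
grip_force: 24.9
```

Emit:
{"fn": "arm_command", "kwargs": {"xyz": [[0,0,-3],[0,0,-1.5],[0,0,-1],[0,0,0],[0,0,0]], "spin": [0,0,0,0,0]}}

```text
time: 14.5
tool_pos: [0.4756, 0.2615, 0.2723]
tool_rot: [3.141, 0.001, 2.829]
contact_force: [-0.7, -1.2, 2.7]
opening: 0.0254
grip_force: 25.0
```

Emit:
{"fn": "arm_command", "kwargs": {"xyz": [[0,0,0],[0,0,0],[0,0,0],[0,0,0],[0,0,10],[0,0,20],[0,0,25],[0,0,25],[2,-15,0],[5,-35,0],[5,-35,0],[5,-35,0],[5,-35,0],[5,-35,0],[5,-35,0],[5,-35,0],[5,-35,0],[5,-35,0],[5,-35,0],[5,-35,0]], "spin": [0,0,0,0,0,0,0,0,0,0,0,0,0,0,0,0,0,0,0,0], "jaw": 0.3}}

```text
time: 16.5
tool_pos: [0.5321, -0.1403, 0.3517]
tool_rot: [3.142, -0.0, 2.828]
contact_force: [0.0, 0.5, 0.5]
opening: 0.0595
grip_force: 0.0
```

Emit:
{"fn": "arm_command", "kwargs": {"xyz": [[5,-35,0],[5,-35,0],[5,-35,0],[5,-35,0],[5,-32,0],[0.5,0,0],[0,0,0],[0,0,0]], "spin": [0,0,0,0,0,0,0,0]}}

```text
time: 17.3
tool_pos: [0.5578, -0.3098, 0.3516]
tool_rot: [3.141, -0.001, 2.829]
contact_force: [0.5, 1.0, -0.3]
opening: 0.0596
grip_force: 0.0
```

Emit:
{"fn": "arm_command", "kwargs": {"xyz": [[0,-1,-20],[0,0,-20],[0,0,-15],[0,0,-9],[0,0,-3],[0,0,0],[0,0,0]], "spin": [0,0,0,0,0,0,0]}}

```text
time: 18.0
tool_pos: [0.5583, -0.3114, 0.2858]
tool_rot: [-3.141, 0.001, 2.829]
contact_force: [0.3, -0.5, -0.6]
opening: 0.0592
grip_force: 0.0
```

Emit:
{"fn": "arm_command", "kwargs": {"xyz": [[0,0,0],[0,0,0],[0,0,0],[0,0,0],[0,0,0],[0,0,0]], "spin": [0,0,0,0,0,0], "jaw": -1}}

```text
time: 18.6
tool_pos: [0.558, -0.3116, 0.2848]
tool_rot: [3.142, 0.0, 2.829]
contact_force: [0.5, -0.2, 0.2]
opening: 0.0255
grip_force: 25.0
```

Emit:
{"fn": "arm_command", "kwargs": {"xyz": [[0,0,10],[0,0,20],[0,0,25],[0,0,25],[0,16,0],[0,35,0],[-1,35,0],[-1,35,0],[-1,35,0],[-1,35,0],[-1,35,0],[-1,35,0],[-1,35,0],[-1,35,0],[-1,35,0],[-1,35,0],[0,35,0],[0,35,0],[0,35,0],[0,35,0]], "spin": [0,0,0,0,0,0,0,0,0,0,0,0,0,0,0,0,0,0,0,0]}}

```text
time: 20.6
tool_pos: [0.5466, 0.2317, 0.3635]
tool_rot: [-3.141, -0.002, 2.829]
contact_force: [1.8, 0.0, -2.8]
opening: 0.0256
grip_force: 25.0
```

Emit:
{"fn": "arm_command", "kwargs": {"xyz": [[0,35,0],[0,16,0],[0,0,-15],[0,0,-25],[0,0,-20],[0,0,-15],[0,0,-8],[0,0,-4],[0,0,0],[0,0,0]], "spin": [0,0,0,0,0,0,0,0,0,0]}}

```text
time: 21.6
tool_pos: [0.5482, 0.2806, 0.2786]
tool_rot: [3.141, 0.001, 2.829]
contact_force: [-0.0, 0.8, -2.0]
opening: 0.0249
grip_force: 25.0
```

Emit:
{"fn": "arm_command", "kwargs": {"xyz": [[0,0,-3],[0,0,-2],[0,0,-1],[0,0,0],[0,0,0]], "spin": [0,0,0,0,0]}}

```text
time: 22.1
tool_pos: [0.5482, 0.2805, 0.2728]
tool_rot: [3.141, 0.001, 2.829]
contact_force: [-1.1, -1.9, 6.1]
opening: 0.0251
grip_force: 25.0
```

Emit:
{"fn": "arm_command", "kwargs": {"xyz": [[0,0,0],[0,0,0],[0,0,0],[0,0,0],[0,0,10],[0,0,20],[0,0,25],[0,0,25],[0,-15,0],[0,-35,0],[0,-35,0],[0,-35,0],[0,-35,0],[0,-35,0],[0,-35,0]], "spin": [0,0,0,0,0,0,0,0,0,0,0,0,0,0,0], "jaw": 0.3}}

```text
time: 23.6
tool_pos: [0.5475, 0.0537, 0.3517]
tool_rot: [-3.141, -0.0, 2.829]
contact_force: [-0.5, 0.2, 0.1]
opening: 0.0596
grip_force: 0.0
```

Run:
```python
from h import *
a=snap('scene','scene2')['img'][170:310,110:360,::-1]; d=snap('side','side2')['img']
b=d[220:470,240:500,::-1]; 
cv2.imwrite('pics/d.png',cv2.resize(a,None,fx=3.2,fy=3.2,interpolation=cv2.INTER_CUBIC))
cv2.imwrite('pics/e.png',cv2.resize(b,None,fx=2.4,fy=2.4,interpolation=cv2.INTER_CUBIC))
cv2.imwrite('pics/f.png',d[:,:,::-1])
```

```text
(no output)
```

View pics/d.png

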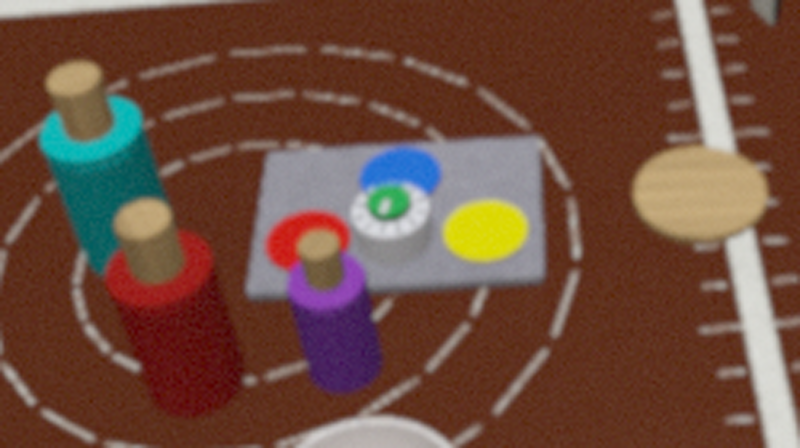

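View pics/e.png

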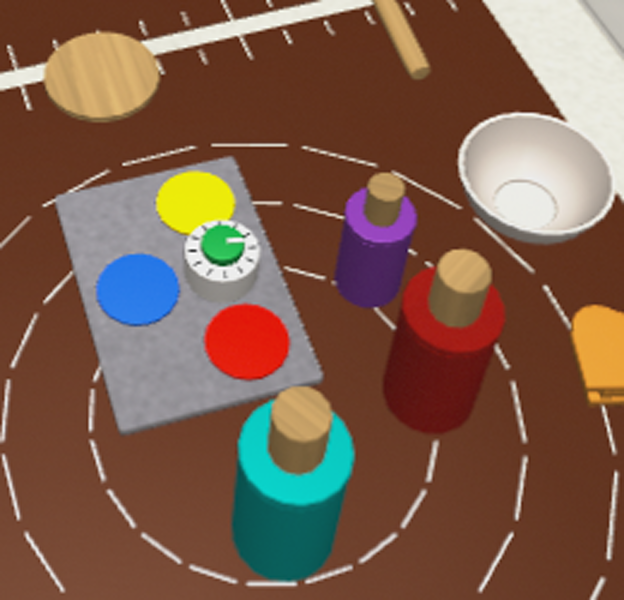

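View pics/f.png

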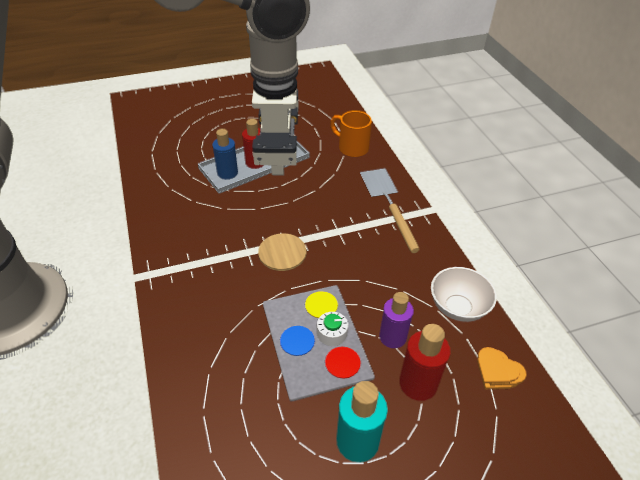

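Run:
```python
from h import *
s,d=load('scene2'),load('side2')
hs=cv2.cvtColor(d['img'],cv2.COLOR_RGB2HSV)
for k,a,b in (('red',(308,242),(247,341)),('yel',(486,231),(196,203)),('blue',(401,175),(138,289))):
    a=np.array(a)/3.2+(109.7,169.7); b=np.array(b)/2.4+(239.7,219.7)
    print(k,onz(s,*a,.016).round(4),onz(d,*b,.016).round(4))
# timer: dial top and puck rim in each view
for c,a,sc,o in ((s,(390,211),3.2,(109.7,169.7)),(d,(222,250),2.4,(239.7,219.7))):
    print('puck top',onz(c,*(np.array(a)/sc+o),.042).round(4))
```

```text
red [ 0.5589 -0.3113  0.016 ] [ 0.5571 -0.3124  0.016 ]
yel [ 0.5625 -0.1836  0.016 ] [ 0.5614 -0.1848  0.016 ]
blue [ 0.4956 -0.2451  0.016 ] [ 0.4952 -0.2466  0.016 ]
puck top [ 0.5608 -0.2493  0.042 ]
puck top [ 0.5592 -0.2495  0.042 ]
```

Emit:
{"fn": "arm_command", "kwargs": {"xyz": [[1,-20,0],[1,-35,0],[2,-35,0],[2,-35,0],[2,-35,0],[2,-35,0],[2,-35,0],[0,-35,0],[0,-27,0],[0,-10,0],[0,0,-20],[0,0,-30],[0,0,-30],[0,0,-30],[0,0,-20],[0,0,-14],[0,0,-10],[0,0,0],[0,0,0]], "spin": [0,0,0,0,0,0,0,0,0,0,0,0,0,0,0,0,0,0,0], "jaw": 1}}

```text
time: 25.6
tool_pos: [0.5604, -0.2464, 0.1986]
tool_rot: [-3.141, 0.001, 2.829]
contact_force: [1.0, 0.8, 0.3]
opening: 0.0917
grip_force: 0.0
```

Emit:
{"fn": "arm_command", "kwargs": {"xyz": [[0,0,0],[0,0,0],[0,0,0],[0,0,0],[0,0,0],[0,0,0]], "spin": [0,0,0,0,0,0], "jaw": -1, "squeeze": 20}}

```text
time: 26.2
tool_pos: [0.5601, -0.2467, 0.1981]
tool_rot: [-3.141, 0.001, 2.829]
contact_force: [-0.2, -2.1, 1.5]
opening: 0.0557
grip_force: 20.0
```

Emit:
{"fn": "arm_command", "kwargs": {"xyz": [[0,0,10],[0,0,20],[0,0,20],[-2,15,0],[-4,30,0],[-4,30,0],[-4,30,0],[-4,30,0],[-4,30,0],[-4,30,0],[-3.5,20,0],[0,7,0],[0,0,-15],[0,0,-20],[0,0,-10],[0,0,-5],[0,0,0],[0,0,0]], "spin": [0,0,0,0,0,0,0,0,0,0,0,0,0,0,0,0,0,0]}}

```text
time: 28.0
tool_pos: [0.5308, -0.0247, 0.1982]
tool_rot: [3.141, 0.001, 2.828]
contact_force: [-0.2, 0.8, -1.3]
opening: 0.056
grip_force: 20.0
```

Emit:
{"fn": "arm_command", "kwargs": {"xyz": [[0,0,-2],[0,0,-1.5],[0,0,0],[0,0,0]], "spin": [0,0,0,0]}}

```text
time: 28.4
tool_pos: [0.5306, -0.0245, 0.1945]
tool_rot: [3.141, 0.0, 2.829]
contact_force: [-0.1, -1.0, -1.7]
opening: 0.0557
grip_force: 20.0
```

Emit:
{"fn": "arm_command", "kwargs": {"xyz": [[0,0,-0.3],[0,0,0],[0,0,0],[0,0,0],[0,0,10],[0,0,30],[0,0,35],[0,0,35],[0,0,30],[0,0,18]], "spin": [0,0,0,0,0,0,0,0,0,0], "jaw": 1}}

```text
time: 29.4
tool_pos: [0.5306, -0.0244, 0.3556]
tool_rot: [3.141, 0.004, 2.829]
contact_force: [0.3, 0.2, 0.8]
opening: 0.0916
grip_force: 0.0
```

Emit:
{"fn": "arm_command", "kwargs": {"xyz": [[1,-20,0],[1,-30,0],[1,-30,0],[1,-30,0],[0,-30,0],[0,-30,0],[0,0,0]], "spin": [0,0,0,0,0,0,0], "jaw": 0.3, "squeeze": 25}}

```text
time: 30.1
tool_pos: [0.5342, -0.1976, 0.3527]
tool_rot: [-3.14, 0.001, 2.825]
contact_force: [-0.0, 0.3, -0.4]
opening: 0.0595
grip_force: 0.0
```

Run:
```python
from h import *
a=snap('scene','scene3')['img'][160:280,290:520,::-1]; b=snap('side','side3')['img'][110:280,180:330,::-1]
a=cv2.resize(a,None,fx=3,fy=3,interpolation=cv2.INTER_CUBIC); b=cv2.resize(b,None,fx=3,fy=3,interpolation=cv2.INTER_CUBIC)
cv2.imwrite('pics/g.png',a);cv2.imwrite('pics/h.png',b)
```

```text
(no output)
```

View pics/g.png

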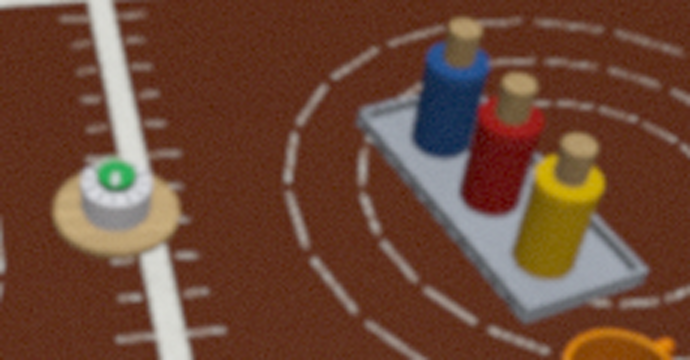

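View pics/h.png

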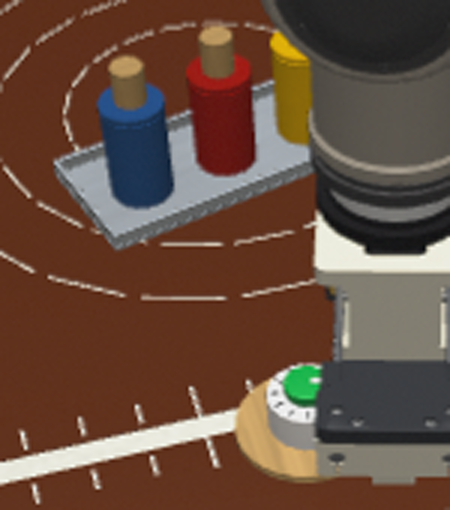

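Run:
```python
from h import *
s=load('scene3')
for k,a,z in (('timer',(116,176),.048),('puck',(115,186),.038),('board',(116.5,209),.008),('blue',(465,28),.122),('red',(519,84),.122),('yel',(579,145),.122)):
    print(k,onz(s,*(np.array(a)/3+(289.7,159.7)),z).round(4))
```

```text
timer [ 0.5353 -0.0249  0.048 ]
puck [ 0.5358 -0.0256  0.038 ]
board [ 0.5305 -0.0232  0.008 ]
blue [0.4752 0.2601 0.122 ]
red [0.5484 0.279  0.122 ]
yel [0.6212 0.2987 0.122 ]
```

Emit:
{"fn": "arm_command", "kwargs": {"xyz": [[0.5,20,0],[1,35,0],[1,35,0],[1,35,0],[1,35,0],[1,35,0],[1,35,0],[1,35,0],[1,35,0],[1,35,0],[1,35,0],[1,35,0],[1,35,0],[1,35,0],[0,0,0],[0,0,0]], "spin": [0,0,0,0,0,0,0,0,0,0,0,0,0,0,0,0]}}

```text
time: 31.8
tool_pos: [0.5469, 0.282, 0.3521]
tool_rot: [-3.141, -0.0, 2.832]
contact_force: [-0.2, -0.4, 0.3]
opening: 0.0597
grip_force: 0.0
```

Emit:
{"fn": "arm_command", "kwargs": {"xyz": [[0,0,0]], "spin": [0]}}

```text
time: 31.9
tool_pos: [0.5475, 0.2803, 0.3522]
tool_rot: [-3.141, -0.0, 2.829]
contact_force: [-0.1, -0.1, -0.8]
opening: 0.0594
grip_force: 0.0
```

Emit:
{"fn": "arm_command", "kwargs": {"xyz": [[0.5,0,-20],[0,0,-25],[0,0,-15],[0,0,-10],[0,0,-6],[0,0,-3.5],[0,0,0],[0,0,0]], "spin": [0,0,0,0,0,0,0,0]}}

```text
time: 32.7
tool_pos: [0.5487, 0.2805, 0.2732]
tool_rot: [3.141, 0.001, 2.829]
contact_force: [-0.1, 0.2, 0.7]
opening: 0.0596
grip_force: 0.0
```

Emit:
{"fn": "arm_command", "kwargs": {"xyz": [[0,0,0],[0,0,0],[0,0,0],[0,0,0],[0,0,0],[0,0,0]], "spin": [0,0,0,0,0,0], "jaw": -1}}

```text
time: 33.3
tool_pos: [0.5485, 0.2805, 0.2725]
tool_rot: [3.142, -0.0, 2.829]
contact_force: [0.1, 0.6, 0.2]
opening: 0.0253
grip_force: 25.0
```

Emit:
{"fn": "arm_command", "kwargs": {"xyz": [[0,0,10],[0,0,25],[0,0,30],[0,0,30],[0,-16,0],[0,-35,0],[1,-35,0],[1,-35,0],[1,-35,0],[1,-35,0],[1,-35,0],[1,-35,0],[1,-35,0],[1,-35,0],[1,-35,0],[1,-35,0],[0,-35,0],[0,-35,0],[0,-35,0],[0,-35,0]], "spin": [0,0,0,0,0,0,0,0,0,0,0,0,0,0,0,0,0,0,0,0]}}

```text
time: 35.3
tool_pos: [0.5576, -0.2623, 0.3667]
tool_rot: [3.141, -0.002, 2.828]
contact_force: [0.9, 0.6, -1.8]
opening: 0.0257
grip_force: 25.0
```

Emit:
{"fn": "arm_command", "kwargs": {"xyz": [[0,-35,0],[0,-16,0],[0,0,0],[0,0,-20],[0,0,-25],[0,0,-15],[0,0,-10],[0,0,-5],[0,0,0],[0,0,0]], "spin": [0,0,0,0,0,0,0,0,0,0]}}

```text
time: 36.3
tool_pos: [0.5588, -0.3113, 0.2934]
tool_rot: [-3.141, 0.001, 2.829]
contact_force: [0.2, 0.1, -1.0]
opening: 0.0259
grip_force: 25.0
```

Lower 9 to touch, release, rise, and go to blue at (0.4755, 0.261).

Emit:
{"fn": "arm_command", "kwargs": {"xyz": [[-0.5,0,-4],[0,0,-3],[0,0,-1.5],[0,0,-0.5],[0,0,0],[0,0,0]], "spin": [0,0,0,0,0,0]}}

```text
time: 36.9
tool_pos: [0.5581, -0.3116, 0.2845]
tool_rot: [-3.141, 0.001, 2.829]
contact_force: [-2.5, -0.1, 5.5]
opening: 0.0253
grip_force: 25.0
```

Emit:
{"fn": "arm_command", "kwargs": {"xyz": [[0,0,0],[0,0,0],[0,0,0],[0,0,0],[0,0,10],[0,0,20],[0,0,25],[0,0,15],[-2,15,0],[-5,35,0],[-5,35,0],[-5,35,0],[-5,35,0],[-5,35,0],[-5,35,0],[-5,35,0],[-5,35,0],[-5,35,0],[-5,35,0],[-5,35,0]], "spin": [0,0,0,0,0,0,0,0,0,0,0,0,0,0,0,0,0,0,0,0], "jaw": 0.3}}

```text
time: 38.9
tool_pos: [0.4996, 0.0906, 0.3529]
tool_rot: [-3.141, -0.001, 2.829]
contact_force: [1.6, -0.2, 0.4]
opening: 0.0593
grip_force: 0.0
```

Emit:
{"fn": "arm_command", "kwargs": {"xyz": [[-5,35,0],[-5,35,0],[-5,35,0],[-5,35,0],[-5,32,0],[-1,0,0],[0,0,0],[0,0,0],[0,0,0]], "spin": [0,0,0,0,0,0,0,0,0]}}

```text
time: 39.8
tool_pos: [0.4751, 0.2596, 0.3534]
tool_rot: [-3.141, -0.0, 2.827]
contact_force: [-0.5, -0.3, 0.1]
opening: 0.0596
grip_force: 0.0
```

Emit:
{"fn": "arm_command", "kwargs": {"xyz": [[0,1.5,-20],[0,0,-25],[0,0,-15],[0,0,-10],[0,0,-6],[0,0,-4],[0,0,0],[0,0,0]], "spin": [0,0,0,0,0,0,0,0]}}

```text
time: 40.6
tool_pos: [0.4752, 0.2621, 0.2741]
tool_rot: [3.141, 0.001, 2.829]
contact_force: [0.5, 1.0, -0.4]
opening: 0.0598
grip_force: 0.0
```

Emit:
{"fn": "arm_command", "kwargs": {"xyz": [[0,0,0],[0,0,0],[0,0,0],[0,0,0],[0,0,0],[0,0,0]], "spin": [0,0,0,0,0,0], "jaw": -1}}

```text
time: 41.2
tool_pos: [0.475, 0.262, 0.2735]
tool_rot: [-3.142, -0.0, 2.829]
contact_force: [-0.6, -0.6, -0.2]
opening: 0.0256
grip_force: 25.0
```

Emit:
{"fn": "arm_command", "kwargs": {"xyz": [[0,0,10],[0,0,25],[0,0,30],[0,0,30],[1,-16,0],[1,-32,0],[1,-32,0],[1,-32,0],[1,-32,0],[1,-32,0],[1,-32,0],[1,-32,0],[1,-32,0],[1,-32,0],[1,-32,0],[1,-32,0],[1,-32,0],[2,-32,0],[2,-32,0],[2,-32,0]], "spin": [0,0,0,0,0,0,0,0,0,0,0,0,0,0,0,0,0,0,0,0]}}

```text
time: 43.2
tool_pos: [0.4932, -0.2356, 0.3676]
tool_rot: [3.141, -0.002, 2.828]
contact_force: [0.5, -0.4, -2.1]
opening: 0.0254
grip_force: 25.0
```

Emit:
{"fn": "arm_command", "kwargs": {"xyz": [[0.5,-11,0],[0,0,0],[0,0,0],[0,0,-20],[0,0,-25],[0,0,-15],[0,0,-10],[0,0,-5],[0,0,0],[0,0,0]], "spin": [0,0,0,0,0,0,0,0,0,0]}}

```text
time: 44.2
tool_pos: [0.4948, -0.2448, 0.2943]
tool_rot: [-3.141, 0.001, 2.829]
contact_force: [0.8, 0.4, -1.5]
opening: 0.0256
grip_force: 25.0
```

Emit:
{"fn": "arm_command", "kwargs": {"xyz": [[0,-1,-4],[0,0,-3],[0,0,-1.5],[0,0,-0.5],[0,0,0],[0,0,0]], "spin": [0,0,0,0,0,0]}}

```text
time: 44.8
tool_pos: [0.4947, -0.2462, 0.2855]
tool_rot: [-3.141, 0.002, 2.829]
contact_force: [-1.7, 0.7, 6.5]
opening: 0.0257
grip_force: 25.0
```

Emit:
{"fn": "arm_command", "kwargs": {"xyz": [[0,0,0],[0,0,0],[0,0,0],[0,0,0],[0,0,10],[0,0,20],[0,0,25],[0,0,15],[4,15,0],[8,35,0],[8,35,0],[8,35,0],[8,35,0],[8,35,0],[8,35,0],[8,35,0],[8,35,0],[8,35,0],[8,35,0],[8,35,0]], "spin": [0,0,0,0,0,0,0,0,0,0,0,0,0,0,0,0,0,0,0,0], "jaw": 0.3}}

```text
time: 46.8
tool_pos: [0.586, 0.1566, 0.3537]
tool_rot: [-3.141, -0.001, 2.829]
contact_force: [1.3, -0.5, 0.5]
opening: 0.0595
grip_force: 0.0
```

Emit:
{"fn": "arm_command", "kwargs": {"xyz": [[8,35,0],[8,35,0],[8,35,0],[8,32,0],[1.5,10,0],[0,0,0],[0,0,0],[0,0,0]], "spin": [0,0,0,0,0,0,0,0]}}

```text
time: 47.6
tool_pos: [0.62, 0.2999, 0.3545]
tool_rot: [-3.141, -0.0, 2.828]
contact_force: [-0.3, -0.5, 0.1]
opening: 0.06
grip_force: 0.0
```

Emit:
{"fn": "arm_command", "kwargs": {"xyz": [[0.5,1,-20],[0,0,-25],[0,0,-15],[0,0,-10],[0,0,-7],[0,0,-4.5],[0,0,0],[0,0,0]], "spin": [0,0,0,0,0,0,0,0]}}

```text
time: 48.4
tool_pos: [0.6207, 0.302, 0.2738]
tool_rot: [3.141, 0.001, 2.829]
contact_force: [-0.6, -0.2, -0.7]
opening: 0.0596
grip_force: 0.0
```

Emit:
{"fn": "arm_command", "kwargs": {"xyz": [[0,0,0],[0,0,0],[0,0,0],[0,0,0],[0,0,0],[0,0,0]], "spin": [0,0,0,0,0,0], "jaw": -1}}

```text
time: 49.0
tool_pos: [0.6205, 0.302, 0.273]
tool_rot: [-3.142, -0.0, 2.829]
contact_force: [0.4, -0.2, -0.1]
opening: 0.0256
grip_force: 24.9
```

Emit:
{"fn": "arm_command", "kwargs": {"xyz": [[0,0,10],[0,0,25],[0,0,30],[0,0,30],[-2,-16,0],[-4,-32,0],[-4,-32,0],[-4,-32,0],[-4,-32,0],[-4,-32,0],[-4,-32,0],[-4,-32,0],[-4,-32,0],[-4,-32,0],[-4,-32,0],[-4,-32,0],[-4,-32,0],[-4,-32,0],[-4,-32,0],[-1,-21,0]], "spin": [0,0,0,0,0,0,0,0,0,0,0,0,0,0,0,0,0,0,0,0]}}

```text
time: 51.0
tool_pos: [0.561, -0.1851, 0.3687]
tool_rot: [-3.141, 0.0, 2.827]
contact_force: [0.3, 0.2, -2.7]
opening: 0.0251
grip_force: 24.9
```

Emit:
{"fn": "arm_command", "kwargs": {"xyz": [[0,0,0],[0,0,0],[0,0,-20],[0,0,-25],[0,0,-15],[0,0,-10],[0,0,-5],[0,0,0],[0,0,0]], "spin": [0,0,0,0,0,0,0,0,0]}}

```text
time: 51.9
tool_pos: [0.5618, -0.1828, 0.2939]
tool_rot: [-3.142, 0.001, 2.829]
contact_force: [0.5, 0.6, -1.0]
opening: 0.0254
grip_force: 24.9
```

Emit:
{"fn": "arm_command", "kwargs": {"xyz": [[0,-1,-4],[0,0,-3],[0,0,-1.5],[0,0,-0.5],[0,0,0],[0,0,0]], "spin": [0,0,0,0,0,0]}}

```text
time: 52.5
tool_pos: [0.5617, -0.1841, 0.2849]
tool_rot: [-3.141, 0.001, 2.829]
contact_force: [-1.0, -1.0, 5.9]
opening: 0.0256
grip_force: 25.0
```

Emit:
{"fn": "arm_command", "kwargs": {"xyz": [[0,0,0],[0,0,0],[0,0,0],[0,0,0],[0,0,10],[0,0,20],[0,0,25],[0,0,25],[0,15,0],[0,35,0],[0,35,0],[0,35,0],[0,35,0],[0,35,0],[0,35,0],[0,35,0],[0,35,0],[0,0,0],[0,0,0]], "spin": [0,0,0,0,0,0,0,0,0,0,0,0,0,0,0,0,0,0,0], "jaw": 0.3}}

```text
time: 54.4
tool_pos: [0.5611, 0.112, 0.3638]
tool_rot: [-3.141, -0.001, 2.831]
contact_force: [-0.3, 0.5, 0.5]
opening: 0.0593
grip_force: 0.0
```

Run:
```python
from h import *
b=snap('side','side4')['img'][220:400,240:400,::-1]
cv2.imwrite('pics/i.png',cv2.resize(b,None,fx=3.2,fy=3.2,interpolation=cv2.INTER_CUBIC))
```

```text
(no output)
```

View pics/i.png

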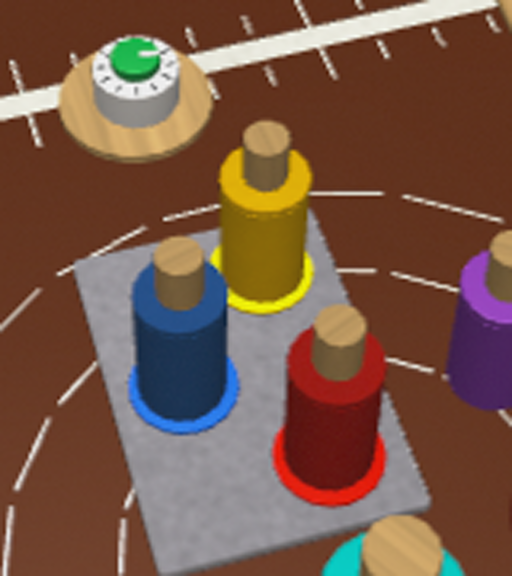

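The picture shows all three canisters upright and centred on their own coasters: yellow at (265,240), blue at (180,330) and red at (335,410). The timer stands on the board at (135,85), and the gripper is clear.

```bash
python3 -c "
from cell import *
print(hand_in())"
```

```text
the job is handed in; nothing more can be done
None
```

I handed the job in with all three canisters upright on their own coasters, the timer on the round board and nothing held; the hand-in gave no verdict, but the last picture showed everything in place.

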